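# Present the sample jar to the label scanner and clamp it

## Robot

A 6-joint arm with a two-finger parallel gripper is mounted at the origin on the work surface. World frame = base frame: x ahead of the robot, y to its left, z up, the work surface at z = 0. Lengths are in mm, angles in rad, forces in N, time in s.
With the tool pointing down it reaches from about 350 to 775 mm from the base axis. Payload 7.3 kg.
Tool frame: the origin (TCP) lies midway between the tips of the shut fingers; the grasp point (between the pads) lies 19 mm behind it; z points along the fingers, y is the line along which they close (so a half turn about z gives the same grasp; the last joint's range is limited). The gripper opens to 92 mm and grips with 3 to 60 N. Pads are 19 mm wide; open, the fingers measure 130 mm over their backs; the gripper's body (75 mm by 190 mm) begins 47 mm behind the grasp point.
Start: joints at [-1.268, 0.342, 1.524, -0, 1.275, -0.146], TCP at [227.813, -473.018, 226.741] pointing down, gripper open.
Joint ranges: [-2.53, 2.53], [-0.77, 2.02], [0.04, 2.7], [-1, 4.14], [0.28, 2.66], [-3.11, 3.11]. Speed limits (rad/s): [2.57, 2.57, 3.14, 3.14, 3.14, 3.14].

## Interface

Orientations are given as [roll, pitch, yaw] about the fixed x, y, z axes, in that order (R = Rz(yaw) Ry(pitch) Rx(roll)).
In Python, from plant import get_obs, capture, camera_model, close_job, search_frame, regions_of, pinpoint gives the robot as it stands. The module is installed in compiled form; this text tells all that it offers.
- The arm moves only by the shell command python3 -m pendant 'ROWS'. ROWS is JSON, one flat list of numbers, 7 for each row, row after row: the shift along the tool's x, y, z in units of 30 mm (1.0 is 30 mm), then the turn, a rotation vector about the tool's x, y, z in units of 4 degrees (1.0 is 4 degrees), then the closure, from -1 (fully open) to 1 (shut), so that 0 is half open. In form: [dx, dy, dz, wx, wy, wz, gripper, dx, dy, dz, wx, wy, wz, gripper, ...]. A call has 1 to 12 rows; each row shifts and turns the commanded pose from where the row before left it, along the tool's axes as they then stand; what a row does not reach is not made up. A row lasts 1/10 s, in which the tool goes at most 50 mm and 8.59 degrees, less where a joint would pass 70% of its speed; a pose out of reach is approached as far as the arm can. A call with a number of a shift or a turn outside -1 to 1 is refused whole. A call with a gripper value outside its range is refused whole. The fingers move at their own pace and stop on an object; the grip force is fixed at half the most. Time passes only in rows, so rows that do not move let the fingers close. It gives the time, the measured TCP pose, the force, the opening and the grip force at its end, in the units of the state.
- get_obs(): the state, without advancing time (a new reading comes with each control period).
- capture(name): name is "scene" or "top"; returns the picture (480x640x3 uint8, red, green, blue); there is no depth.
- camera_model(name): a dict with "fov_y" (degrees; the focal length in pixels is half the picture's height over the tangent of half this angle, whatever the lens; pixels are square), "cx", "cy" (the principal point, pixels), "D" ([k1, k2, p1, p2, k3] as OpenCV has them; the pictures are not rectified), "pose" (4x4, takes a point from camera to world coordinates). Camera axes: x right, y up, looking along -z (the intrinsics and any distortion apply to the point x, -y, -z); pixel columns grow to the right and rows downward; lengths in mm; the calibration is good to about 2 mm. A picture is of the moment at which its call begins. camera_model takes no time and is no camera call.
- close_job(): hands the job in; it is judged then, once.
Trained networks look in the newest picture that a camera, given by its name, has taken for a name from the list of things; names that differ only in an ending like _2 or _b are one class to them, and where a whole thing is asked for, a point or a joint stands for the part that bears it (a point fixed in the world has none). Each returns a list of dicts, best first, with "score" (0 to 1); they miss things now and then, are a little off and sometimes report something else, mostly with a low value. They report only what shows in the picture. A call takes as long as a camera call.
- search_frame(camera, thing): "location" ([column, row] in pixels, amid what is visible of it).
- regions_of(camera, thing): "pixels" (480x640 bool, what is visible of it) and "location" ([column, row] in pixels, amid what is visible of it).
- pinpoint(camera, thing): "location" ([column, row] in pixels: a listed point, or the origin of a listed thing).
The state is a dict: "time": time; "joint_positions": joint angles; "dq": joint speeds; "tau": joint torques, N m; "tool_pos": TCP position; "tcp_rot": TCP orientation; "contact_force": force on the tool from outside, world axes, zero at the start; "moment": the same for the moment, N m; "grip_width": finger opening in mm; "finger_force": force on a finger pad.
Only numpy, scipy, OpenCV 4.12 (cv2) and the standard library are available. Lean on these libraries where they do the work, as an engineer would, in place of code of your own. Each camera call takes 0.05 s, during which the arm holds its last target. There are 200 camera calls.

## Task

Get the labelled sample jar ready to be read: push the shuttle that carries it fully home into the station, with the hold-down arm swung up out of its way, and turn the turntable (it has pins to push) so that the jar's label and lid tab squarely face the square scanner tower, not the round lamp. Only when the jar is home and facing the scanner, swing the hold-down arm down so that its foot rests on the jar's lid. The arm may be up or down at first; do not push or grip the jar itself, keep it standing, and leave the other glassware and the spoon where they are.

Things in the scene. Friction and masses are not known exactly. Their poses are not given: they have to be found in the camera images.
- station: Fixed aluminium bed, 110 x 420 x 10 mm; at yaw 0 its length runs along y, from 285 mm on its -y side to 135 mm on its +y side. Origin: on the work surface, where the jar's axis stands when the shuttle is home. At y = 112 mm a clevis of two upright cheeks (54 mm wide over all, 26 mm long, 138 mm high) carries the hold-down arm. Directions below are in this frame, z up.
- shuttle (a joint): Travel of the sliding shuttle along the station's +y: 0 = out (start), 0.13 m = fully home against its stop. Stiff, about 2 N plus 15 N per m/s; stays where it is left. The shuttle is a grey plate 100 x 170 x 10 mm (top 22 mm above the work surface) under the turntable.
- push_plate (a point): On the shuttle's upright steel push plate (36 mm wide across the travel, 8 mm thick, top 74 mm above the work surface, 97 mm on the -y side of the turntable's axis): its middle, 60 mm above the work surface.
- turntable (a joint): Angle of the turntable about the vertical, rad, counter-clockwise from above positive; turns freely both ways through many turns with slight friction (about 0.05 N m) and stays where it is left. The jar turns with it by friction.
- table_axis (a point): Centre of the turntable's top, 36 mm above the work surface. The turntable is a dark teal disc, 150 mm across, 12 mm thick. In its middle a raised rim (outer diameter 62, inner 55, 7 mm high) keeps the jar in place.
- pin0 (a point): Top of one of four like steel pins, 10 mm thick and 56 mm high (tops 92 mm above the work surface), standing on the turntable 66 mm from its axis and 90 degrees apart. This one lies on the turntable's own +x.
- pin1 (a point): Top of the pin 90 degrees counter-clockwise from pin0.
- pin2 (a point): Top of the pin opposite pin0.
- pin3 (a point): Top of the pin 90 degrees clockwise from pin0.
- holddown (a joint): Angle of the hold-down arm, a metal L in the station's y-z plane, rad. 0 = down with no jar beneath (bar level towards -y, lever upright); about 0.05 = foot resting on the jar's lid; 1.5 = fully up (bar nearly upright, lever nearly level towards +y). Damped: left alone below about 0.65 it falls down slowly, above about 0.8 it falls up, in about a second.
- pivot (a point): The hold-down arm's pivot: 112 mm from the station's origin along its +y, 125 mm above the work surface, axis along the station's x. While the arm is down its foot hangs 6 mm lower than the jar's top and blocks the shuttle's way.
- bar_end (a point): Top of the hold-down arm's bar (22 mm wide, 12 mm thick, 116 mm long from the pivot) at its free end, 112 mm from the pivot. Under it is the rubber foot, 20 mm across, reaching 31 mm below the bar's mid line. When the bar stands upright, pushing it towards the station's -y lowers the arm (2 to 4 N).
- lever_end (a point): Middle of the black cross bar (14 mm thick, 50 mm long, along the station's x) on the end of the hold-down arm's lever (16 x 12 mm, at right angles to the bar), 78 mm from the pivot. When upright, pushing it towards the station's +y raises the arm (2 to 4 N).
- jar: Amber sample jar with a white lid, 50 mm across, 64 mm high, 0.1 to 0.25 kg, standing in the turntable's rim (its top 100 mm above the work surface). Origin: centre of its underside. Its own +x points to the middle of its label, a white paper panel with bars, and to the lid's tab (16 mm wide, 5 mm thick, sticking out to 44 mm from the axis), which is directly above the label.
- label (a point): Middle of the label, on the jar's side, 25.5 mm from its axis along its +x and 26 mm above its underside.
- scanner: Fixed square grey tower 56 x 50 x 98 mm with a dark window in each of its two broad faces (towards its own +x and -x). It stands 113 mm from the station's origin, on the station's +x or -x side. Origin: centre of its underside; its axes are parallel to the station's.
- lamp: Fixed round lamp, 56 mm across, 100 mm high, with a white dome; stands opposite the scanner on the station's other side, 113 mm from its origin. Origin: centre of its underside.
- spare_jar: Bystander: a like jar with neither label nor tab, 51 mm across, 64 mm high, loose. Origin: centre of its underside.
- vial_a: Bystander: small amber vial, 22 mm across, 44 mm high, loose. Origin: centre of its underside.
- vial_b: Bystander: small amber vial, 22 mm across, 44 mm high, loose. Origin: centre of its underside.
- vial_c: Bystander: small amber vial, 22 mm across, 44 mm high, loose. Origin: centre of its underside.
- tall_bottle: Bystander: bottle 54 mm across, 125 mm high, loose. Origin: centre of its underside.
- beaker: Bystander: white cup 60 mm across, 65 mm high, loose. Origin: centre of its underside.
- spoon: Bystander: metal spoon 160 mm long, lying loose on the work surface.

How it is judged:
By the outcome, as a careful person would: the job done as asked, in the order asked, and still so for the second after the job is handed in, with the robot touching nothing.
It also fails if it takes over 67 s, if anything falls off the work surface, if the arm or the gripper's body presses on something with over 40 N, if the wrist force passes 120 N, or if a joint passes its speed limit or range.

## Working session

There is one attempt and no reset: what is moved stays moved. The work goes in short steps, Python scripts to look and compute and a shell command to move; the robot and the scene stay as the last step left them, time stands still between calls to the robot, and variables do not carry over. Pictures are saved under pics/ and viewed, at most 10 in all, crops included, and the job is handed in when it is done.

```bash
mkdir -p pics; cat > h.py <<'E'
import numpy as np, cv2
from plant import *
def K(n):
    m=camera_model(n); f=240/np.tan(np.radians(m["fov_y"])/2)
    return np.array([[f,0,m["cx"]],[0,f,m["cy"]],[0,0,1]]),np.array(m["D"],float),np.array(m["pose"],float)
def ray(n,p):
    k,d,T=K(n); u=cv2.undistortPoints(np.array([[p]],float),k,d)[0,0]
    return T[:3,3],T[:3,:3]@np.array([u[0],-u[1],-1.])
def atz(n,p,z):
    o,v=ray(n,p); return o+v*(z-o[2])/v[2]
def tri(p1,p2):
    o1,v1=ray("scene",p1);o2,v2=ray("top",p2)
    s=np.linalg.lstsq(np.c_[v1,-v2],o2-o1,rcond=None)[0]
    a=o1+s[0]*v1;b=o2+s[1]*v2
    return (a+b)/2,np.linalg.norm(a-b)
def proj(n,P):
    k,d,T=K(n); q=(np.array(P,float).reshape(-1,3)-T[:3,3])@T[:3,:3]
    return cv2.projectPoints(q*[1,-1,-1],np.zeros(3),np.zeros(3),k,d)[0].reshape(-1,2)
E
cat > a.py <<'E'
from h import *
for c in("scene","top"): cv2.imwrite(f"pics/{c}0.png",capture(c)[:,:,::-1])
Z=dict(push_plate=60,table_axis=36,pin0=92,pin1=92,pin2=92,pin3=92,pivot=125,bar_end=None,lever_end=None,jar=36,label=62,scanner=0,lamp=0,station=0,spare_jar=0,tall_bottle=0,beaker=0,spoon=0,vial_a=0)
for t,z in Z.items():
    r={c:pinpoint(c,t)[:3 if t=='vial_a' else 1] for c in("scene","top")}
    for c in r:
        for q in r[c]: print(t,c,np.round(q["location"]),round(q["score"],2),np.round(atz(c,q["location"],z)[:2]) if z is not None else "")
    if r["scene"] and r["top"]:
        P,e=tri(r["scene"][0]["location"],r["top"][0]["location"]);print("   tri",P.round(),round(e,1))
E
python3 a.py
```

```text
push_plate scene [249. 306.] 0.55 [ 561. -143.]
push_plate top [275. 310.] 0.73 [434.  68.]
   tri [ 413.   16. -172.] 144.4
table_axis scene [291. 286.] 0.65 [552. -43.]
table_axis top [335. 247.] 0.76 [556. -49.]
   tri [556. -48.  43.] 3.2
pin0 scene [302. 249.] 0.84 [527.   4.]
pin0 top [306. 259.] 0.77 [526.   7.]
   tri [526.   6.  90.] 1.7
pin1 scene [302. 249.] 0.84 [527.   4.]
pin1 top [306. 259.] 0.77 [526.   7.]
   tri [526.   6.  90.] 1.7
pin2 scene [302. 249.] 0.84 [527.   4.]
pin2 top [306. 259.] 0.77 [526.   7.]
   tri [526.   6.  90.] 1.7
pin3 scene [302. 249.] 0.84 [527.   4.]
pin3 top [306. 259.] 0.77 [526.   7.]
   tri [526.   6.  90.] 1.7
pivot scene [384. 206.] 0.73 [556. 196.]
pivot top [204. 242.] 0.55 [556. 191.]
   tri [557. 192. 127.] 3.5
bar_end scene [339. 226.] 0.97 
bar_end top [267. 241.] 0.87 
   tri [554.  76. 134.] 0.1
lever_end scene [272. 264.] 0.64 
lever_end top [196. 234.] 0.57 
   tri [534.  77.  96.] 271.2
jar scene [292. 286.] 0.79 [553. -39.]
jar top [336. 246.] 0.76 [557. -53.]
   tri [558. -48.  46.] 9.4
label scene [290. 268.] 0.75 [530. 
[... 455 characters left out ...]
re_jar top [326. 185.] 0.87 [693. -37.]
   tri [688. -39.  11.] 5.7
tall_bottle scene [288. 378.] 0.61 [ 698. -156.]
tall_bottle top [390. 178.] 0.63 [ 705. -173.]
   tri [ 703. -166.   15.] 10.6
beaker scene [422. 264.] 0.87 [648. 239.]
beaker top [201. 214.] 0.68 [637. 224.]
   tri [643. 232.  -2.] 17.4
spoon scene [193. 313.] 0.65 [ 465. -219.]
spoon top [422. 294.] 0.57 [ 460. -226.]
   tri [ 462. -222.    1.] 8.8
vial_a scene [273. 262.] 0.74 [444. -13.]
vial_a scene [261. 359.] 0.6 [ 635. -171.]
vial_a scene [353. 225.] 0.54 [459. 204.]
vial_a top [396. 212.] 0.7 [ 632. -182.]
vial_a top [207. 303.] 0.7 [453. 209.]
vial_a top [320. 304.] 0.44 [447. -18.]
   tri [ 597. -129.  196.] 34.6
```

View pics/scene0.png

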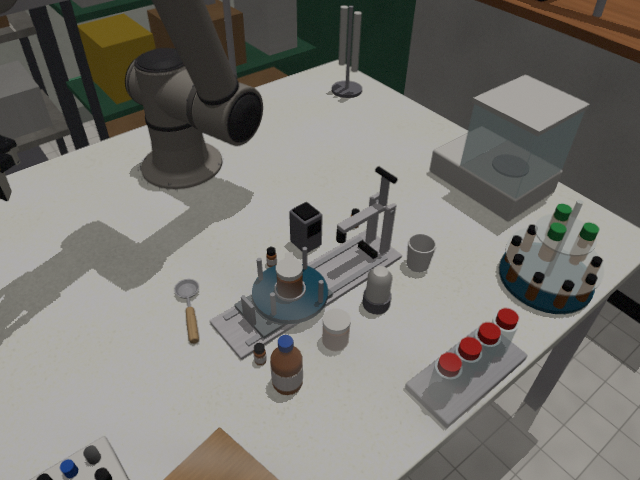

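View pics/top0.png

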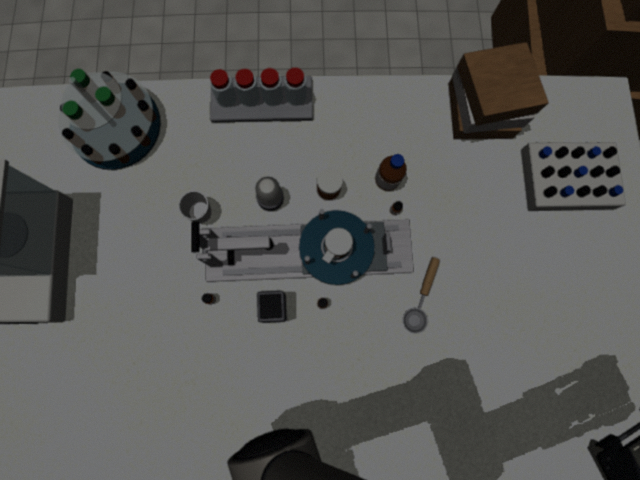

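The scene picture shows the hold-down arm is down: bar end at (339,226), black lever cross bar at (386,175). The jar's tab points image-left and down in the top view, from the jar at (338,243) to the tab at (327,258). The scanner at (271,306) is on the robot side (−x) and the lamp at (268,192) is on +x. The networks mixed up the lever and missed the push plate in the scene view, but the other points agree with the given sizes.

```bash
cat > mv.py <<'E'
import sys; from h import *
from scipy.spatial.transform import Rotation as R
def rows(pos,yaw=None):
    o=get_obs(); r=R.from_euler("xyz",o["tcp_rot"]); p=np.array(o["tool_pos"])
    d=r.inv().apply(np.array(pos)-p)/30
    s=f"shift units {d.round(2)}"
    if yaw is not None:
        t=R.from_euler("xyz",[np.pi,0,yaw]); s+=f" rotvec units {(np.degrees((r.inv()*t).as_rotvec())/4).round(2)}"
    print(p.round(1),np.round(o["tcp_rot"],3),round(o["time"],2),s)
if __name__=="__main__":
    a=list(map(float,sys.argv[1:])); rows(a[:3],a[3] if len(a)>3 else None)
E
python3 - <<'E'
from h import *
for t in("pin0",):
  for c in("scene","top"):
    for q in search_frame(c,t)+[0]+pinpoint(c,t): 
        if q: print(c,np.round(q["location"],1),round(q["score"],2),atz(c,q["location"],92).round())
im=cv2.imread("pics/top0.png")[180:320,180:430]
cv2.imwrite("pics/topc.png",cv2.convertScaleAbs(cv2.resize(im,(800,448),interpolation=cv2.INTER_CUBIC),alpha=1.5))
E
python3 mv.py 556 160 185 0; python3 mv.py 556 160 185 3.1416
```

```text
scene [289.4 296.6] 0.69 [611. -87.  92.]
scene [302.  249.2] 0.84 [527.   4.  92.]
scene [273.7 295.5] 0.78 [ 592. -108.   92.]
scene [257.7 257.5] 0.77 [494. -78.  92.]
scene [322.6 279.3] 0.66 [615. -14.  92.]
scene [335.5 340.2] 0.33 [736. -83.  92.]
top [331.8 259.1] 0.72 [524. -40.  92.]
top [306.4 258.6] 0.77 [526.   7.  92.]
top [355.6 274. ] 0.7 [495. -83.  92.]
top [320.8 209.2] 0.65 [620. -22.  92.]
top [366.8 225.1] 0.59 [ 587. -108.   92.]
[ 227.8 -473.   226.7] [3.142 0.    0.449] 2.2 shift units [ 19.01 -14.26   1.39] rotvec units [0.   0.   6.43]
[ 227.8 -473.   226.7] [3.142 0.    0.449] 2.2 shift units [ 19.01 -14.26   1.39] rotvec units [ -0.     0.   -38.57]
```

View pics/topc.png

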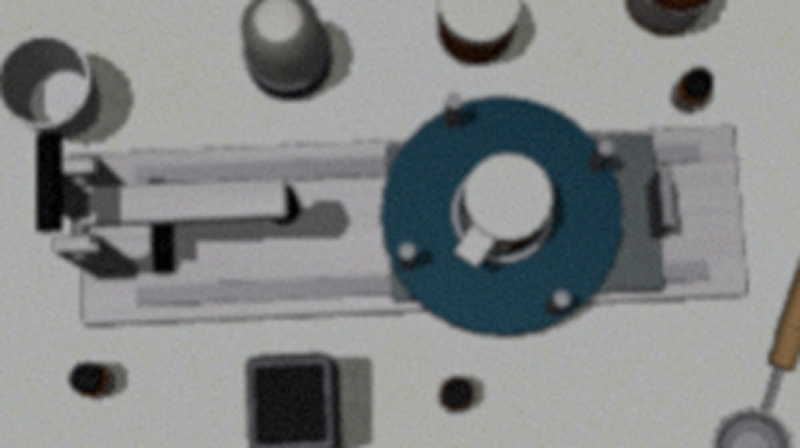

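```bash
python3 -m pendant '[0,0,0,0,0,-1,1,0,0,0,0,0,-1,1,0,0,0,0,0,-1,1,0,0,0,0,0,-1,1,0,0,0,0,0,-1,1,0,0,0,0,0,-1,1,0,0,0,0,0,-1,1,0,0,0,0,0,-1,1]'; python3 -m pendant '[0,0,0,0,0,-1,1,0,0,0,0,0,-1,1,0,0,0,0,0,-1,1,0,0,0,0,0,-1,1,0,0,0,0,0,-1,1,0,0,0,0,0,-1,1,0,0,0,0,0,-1,1,0,0,0,0,0,-1,1,0,0,0,0,0,-0.5,1]'
python3 - <<'E'
from h import *
f=lambda x,y,z:atz("top",(180+x/3.2,180+y/3.2),z)[:2]
a,b,c=f(85,325,10),f(748,295,10),f(735,125,10)
print(a,b,c,"yaw",np.arctan2(-(a-b)[0],(a-b)[1]),np.arctan2((c-b)[1],(c-b)[0]))
print("lever",f(48,180,203),"pushplate",f(665,200,74))
E
python3 mv.py 552 155 210 1.6
```

```text
time: 3.0
tool_pos: [227.8, -473.0, 226.8]
tcp_rot: [3.142, 0.0, 1.01]
contact_force: [0.1, 0.6, 0.2]
grip_width: 32.4
finger_force: 0.0
time: 3.9
tool_pos: [227.8, -473.0, 226.8]
tcp_rot: [3.142, 0.0, 1.603]
contact_force: [0.1, 0.2, -0.2]
grip_width: 0.7
finger_force: 0.0
[495.67854563 208.21993327] [ 504.01530786 -209.30785179] [ 613.91958902 -207.89406227] yaw 0.01996431110294254 0.01286311628876953
lever [552.77604764 188.99204529] pushplate [ 555.71475149 -148.7267611 ]
[ 227.8 -473.   226.8] [3.142 0.    1.603] 3.9 shift units [20.57 11.48  0.56] rotvec units [0.   0.   0.04]
```

```bash
python3 -m pendant '[1,0.57,0,0,0,0,1,1,0.57,0,0,0,0,1,1,0.57,0,0,0,0,1,1,0.57,0,0,0,0,1,1,0.57,0,0,0,0,1,1,0.57,0,0,0,0,1,1,0.57,0,0,0,0,1,1,0.57,0,0,0,0,1,1,0.57,0,0,0,0,1,1,0.57,0,0,0,0,1,1,0.57,0,0,0,0,1,1,0.57,0,0,0,0,1]' | head -2; python3 -m pendant '[1,0.57,0,0,0,0,1,1,0.57,0,0,0,0,1,1,0.57,0,0,0,0,1,1,0.57,0,0,0,0,1,1,0.57,0,0,0,0,1,1,0.57,0,0,0,0,1,1,0.57,0,0,0,0,1,1,0.57,0,0,0,0,1,0.5,0,0.5,0,0,0,1,0,0,0.5,0,0,0,1,0,0,0,0,0,0,1]'
python3 mv.py 551 165 190 1.6
```

```text
time: 5.1
tool_pos: [422.7, -105.7, 226.9]
time: 6.2
tool_pos: [550.0, 152.4, 194.5]
tcp_rot: [-3.137, 0.001, 1.602]
contact_force: [-0.9, -0.1, -0.6]
grip_width: 0.8
finger_force: 0.0
[550.  152.4 194.5] [-3.137e+00  1.000e-03  1.602e+00] 6.2 shift units [0.42 0.05 0.15] rotvec units [-0.06  0.01  0.03]
```

```bash
python3 -m pendant '[0.3,0,0.05,0,0,0,1,0.3,0,0.1,0,0,0,1,0.3,0,0.1,0,0,0,1,0.3,0,0.1,0,0,0,1,0.3,0,0.1,0,0,0,1,0.3,0,0.1,0,0,0,1,0.3,0,0.1,0,0,0,1,0.3,0,0.1,0,0,0,1,0.3,0,0.1,0,0,0,1,0.2,0,0,0,0,0,1,0,0,0,0,0,0,1,0,0,0,0,0,0,1]'
python3 - <<'E'
from h import *
cv2.imwrite("pics/scene1.png",capture("scene")[120:360,180:460,::-1].repeat(2,0).repeat(2,1))
E
```

```text
time: 7.4
tool_pos: [548.6, 239.1, 171.2]
tcp_rot: [3.142, 0.0, 1.601]
contact_force: [-0.1, 0.2, 0.2]
grip_width: 0.3
finger_force: 0.0
```

View pics/scene1.png

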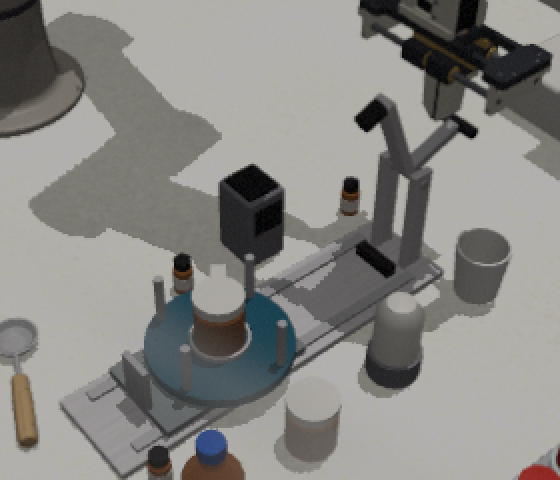

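The bar now stands nearly upright and the foot is clear. I'll lift the tool away, then measure the label and pin angles.

```bash
python3 -m pendant '[0,0,-1,0,0,0,1,0,0,-1,0,0,0,1,0,0,-1,0,0,0,1,0,0.3,-0.6,0,0,-1,0.4,0,0,0,0,0,-1,0.4,0,0,0,0,0,-1,0.4,0,0,0,0,0,-1,0.4,0,0,0,0,0,-1,0.4,0,0,0,0,0,-1,0.4,0,0,0,0,0,-1,0.4,0,0,0,0,0,-1,0.4,0,0,0,0,0,-1,0.4]'|head -4
python3 - <<'E'
from h import *
for c in("scene","top"): cv2.imwrite(f"pics/{c}2.png",capture(c)[:,:,::-1])
for t,z in(("pin0",92),("label",62),("table_axis",36),("bar_end",230)):
  for c in("scene","top"):
    for q in pinpoint(c,t): 
        if q["score"]>.4: print(t,c,np.round(q["location"],1),round(q["score"],2),atz(c,q["location"],z).round(1))
f=lambda x,y,z:atz("top",(180+x/3.2,180+y/3.2),z)[:2]
d=f(475,245,98)-f(508,195,100);print("tab",d,np.degrees(np.arctan2(d[1],d[0])))
E
python3 mv.py 527 7 250 2.37
```

```text
time: 8.65
tool_pos: [557.7, 238.7, 279.4]
tcp_rot: [3.141, 0.0, 2.231]
contact_force: [0.0, 0.6, 0.2]
pin0 scene [304.4 250.8] 0.86 [533.9   5.4  92. ]
pin0 scene [256.4 263. ] 0.66 [504.6 -87.7  92. ]
pin0 scene [275.2 296.8] 0.57 [ 596.1 -107.8   92. ]
pin0 scene [318.5 279.9] 0.55 [611.3 -20.5  92. ]
pin0 top [319.9 212.5] 0.94 [613.2 -20.4  92. ]
pin0 top [367.4 228.5] 0.91 [ 580.3 -108.6   92. ]
pin0 top [352.7 274.3] 0.77 [495.1 -77.4  92. ]
pin0 top [305.7 261.8] 0.76 [520.5   8.6  92. ]
label scene [289.7 269.1] 0.83 [532.9 -30.4  62. ]
label top [329.8 257.5] 0.57 [531.4 -37.8  62. ]
table_axis top [334.8 248.2] 0.56 [553.1 -49.6  36. ]
bar_end scene [383.6 160.9] 0.96 [541.4 193.2 230. ]
bar_end top [192.4 235.8] 0.81 [548.6 187.  230. ]
bar_end top [387.1 242.6] 0.46 [ 530.2 -120.6  230. ]
tab [-28.33403677  19.89865429] 144.92009225500297
[557.7 239.2 279.2] [3.142 0.    2.229] 9.15 shift units [-5.5  -5.54  0.97] rotvec units [ 0.    0.   -2.03]
```

```bash
python3 -m pendant '[0,0,0,0,0,-1,0.4,0,0,0,0,0,-1,0.4,-0.65,-0.9,0,0,0,0,0.4,-0.65,-0.9,0,0,0,0,0.4,-0.65,-0.9,0,0,0,0,0.4,-0.65,-0.9,0,0,0,0,0.4,-0.65,-0.9,0,0,0,0,0.4,-0.65,-0.9,0,0,0,0,0.4,-0.65,-0.9,0,0,0,0,0.4,0,0,1,0,0,0,0.4,0,0,1,0,0,0,0.4]'|head -3;python3 -m pendant '[0,0,1,0,0,0,0.4,0,0,1,0,0,0,0.4,0,0,0.6,0,0,0,0.4,0,0,0,0,0,0,0.4]'
python3 - <<'E'
from h import *
im=capture("top");im2=capture("scene")
a=cv2.resize(im[190:290,270:400],(520,400),interpolation=cv2.INTER_CUBIC);b=cv2.resize(im2[180:330,200:360],(427,400),interpolation=cv2.INTER_CUBIC)
cv2.imwrite("pics/c3.png",cv2.resize(np.hstack([a,b]),(800,338))[:,:,::-1])
E
python3 mv.py 525 8 65 2.37
```

```text
time: 10.25
tool_pos: [523.9, 7.3, 219.4]
tcp_rot: [3.14, 0.002, 2.366]
time: 10.65
tool_pos: [521.8, 8.7, 138.9]
tcp_rot: [-3.138, -0.004, 2.368]
contact_force: [-0.8, 0.3, -0.1]
grip_width: 27.7
finger_force: 0.0
[523.8   8.5 141.7] [3.141 0.    2.368] 10.75 shift units [-0.04  0.02  2.56] rotvec units [ 0.    0.01 -0.02]
```

View pics/c3.png

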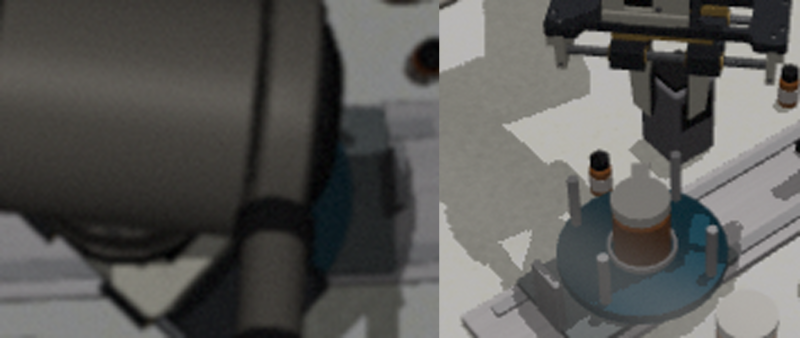

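In the scene crop the half-open fingers hang right above the pin at (676,155). The top view is hidden by the arm. Next I descend, grip the pin and turn.

```bash
python3 -m pendant '[0,0,0.6,0,0,0,0.4,0,0,0.6,0,0,0,0.4,0,0,0.6,0,0,0,0.4,0,0,0.6,0,0,0,0.4,0,0,0.1,0,0,0,0.4,0,0,0,0,0,0,1,0,0,0,0,0,0,1,0,0,0,0,0,0,1,0,0,0,0,0,0,1]'; python3 mv.py 497 -21 65 2.37
```

```text
time: 11.65
tool_pos: [524.3, 8.7, 67.5]
tcp_rot: [3.14, 0.002, 2.369]
contact_force: [-0.8, 1.7, 5.6]
grip_width: 8.9
finger_force: 30.0
[524.3   8.7  67.5] [3.140e+00 2.000e-03 2.369e+00] 11.65 shift units [-0.04 -1.34  0.08] rotvec units [ 0.03  0.03 -0.02]
```

```bash
python3 -m pendant '[0.04,-0.17,0,0,0,0,1,0.03,-0.17,0,0,0,0,1,0.02,-0.17,0,0,0,0,1,0.01,-0.17,0,0,0,0,1,-0.01,-0.17,0,0,0,0,1,-0.02,-0.17,0,0,0,0,1,-0.03,-0.17,0,0,0,0,1,-0.04,-0.17,0,0,0,0,1,0,0,0,0,0,0,1,0,0,0,0,0,0,1]'; python3 mv.py 497 -21 65 2.37;  python3 -m pendant '[0,0,0,0,0,0,0.4,0,0,0,0,0,0,0.4,0,0,0,0,0,0,0.4,0,0,-1,0,0,0,0.4,0,0,-1,0,0,0,0.4,0,0,-1,0,0,0,0.4,0,0,0,0,0,1,1,0,0,0,0,0,1,1,0,0,0,0,0,1,1,0,0,0,0,0,1,1,0,0,0,0,0,1,1,0,0,0,0,0,1,1]'; python3 mv.py 560 -185 155 1.59
```

```text
time: 12.65
tool_pos: [495.4, -20.6, 67.4]
tcp_rot: [3.14, 0.001, 2.369]
contact_force: [-1.6, 2.6, 8.5]
grip_width: 8.8
finger_force: 30.0
[495.4 -20.6  67.4] [3.140e+00 1.000e-03 2.369e+00] 12.65 shift units [-0.05  0.03  0.08] rotvec units [ 0.02  0.02 -0.01]
time: 13.85
tool_pos: [494.7, -20.7, 155.9]
tcp_rot: [-3.141, -0.0, 1.947]
contact_force: [0.5, 0.5, 0.9]
grip_width: 0.8
finger_force: 0.0
[494.7 -20.7 155.9] [-3.141 -0.     1.947] 13.85 shift units [-5.89  0.01  0.03] rotvec units [-0.01 -0.    5.11]
```

```bash
python3 -m pendant '[0,0,0,0,0,1,1,0,0,0,0,0,1,1,0,0,0,0,0,1,1,0,0,0,0,0,1,1,0,0,0,0,0,1,1,-0.92,0.34,0,0,0,0,1,-0.92,0.34,0,0,0,0,1,-0.92,0.34,0,0,0,0,1,-0.92,0.34,0,0,0,0,1,-0.92,0.34,0,0,0,0,1,-0.92,0.34,0,0,0,0,1,0,0,0,0,0,0,1]'|head -3
python3 - <<'E'
from h import *
for c in("scene","top"):
  im=capture(c)
  if c=="scene": cv2.imwrite("pics/s4.png",cv2.resize(im[180:380,180:420],(720,600),interpolation=cv2.INTER_CUBIC)[:,:,::-1])
  for t,z in(("pin0",92),("label",62),("table_axis",36),("push_plate",60)):
    for q in pinpoint(c,t): 
        if q["score"]>.4: print(t,c,np.round(q["location"],1),round(q["score"],2),atz(c,q["location"],z).round(1))
E
python3 mv.py 558 -185 55 1.59
```

```text
time: 15.05
tool_pos: [561.7, -187.7, 155.6]
tcp_rot: [3.141, 0.001, 1.598]
pin0 scene [294.5 295.4] 0.96 [614.6 -78.3  92. ]
pin0 scene [324.  261.2] 0.81 [579.6  18.   92. ]
pin0 scene [282.6 247.6] 0.77 [500.6 -23.3  92. ]
pin0 scene [254.  275.3] 0.74 [ 528.7 -109.    92. ]
label scene [282.  271.4] 0.91 [528.7 -46.1  62. ]
table_axis scene [292.9 288.4] 0.73 [558.7 -42.2  36. ]
push_plate scene [249.8 307. ] 0.68 [ 564.5 -144.6   60. ]
push_plate scene [280.3 244. ] 0.45 [461.4  -2.5  60. ]
pin0 top [367.5 257.1] 0.97 [ 526.3 -106.2   92. ]
pin0 top [324.7 274.5] 0.91 [496.1 -25.8  92. ]
pin0 top [349.9 212.2] 0.81 [612.4 -77.   92. ]
pin0 top [304.8 227.2] 0.66 [585.6   8.7  92. ]
label top [338.4 256. ] 0.76 [533.9 -54.3  62. ]
table_axis top [333.  244.7] 0.98 [560.2 -46.2  36. ]
table_axis top [386.7 177.3] 0.69 [ 696.5 -160.6   36. ]
push_plate top [387.5 246.2] 0.93 [ 550.8 -150.1   60. ]
[ 561.  -183.8  156.4] [3.141 0.    1.602] 15.55 shift units [-0.04 -0.1   3.38] rotvec units [0.   0.   0.16]
```

View pics/s4.png

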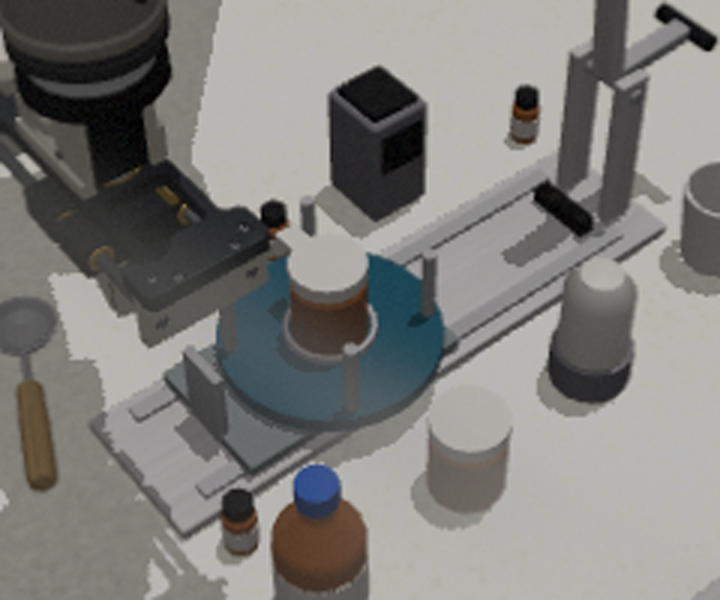

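```bash
python3 -m pendant '[0,-0.1,1,0,0,0,1,0,0,1,0,0,0,1,0,0,1,0,0,0,1,0,0,0.4,0,0,0,1,0.3,0,0,0,0,0,1,0.3,0,0,0,0,0,1,0.3,0,0,0,0,0,1,0.3,0,0,0,0,0,1,0.3,0,0,0,0,0,1,0.3,0,0,0,0,0,1,0.3,0,0,0,0,0,1]'; python3 -m pendant '[0.3,0,0,0,0,0,1,0.3,0,0,0,0,0,1,0.3,0,0,0,0,0,1,0.3,0,0,0,0,0,1,0.3,0,0,0,0,0,1,0.3,0,0,0,0,0,1,0.3,0,0,0,0,0,1,0.2,0,0,0,0,0,1,0.1,0,0,0,0,0,1,0.05,0,0,0,0,0,1]'
```

```text
time: 16.65
tool_pos: [556.7, -120.9, 54.9]
tcp_rot: [3.14, 0.001, 1.601]
contact_force: [0.7, -3.1, 1.3]
grip_width: 0.5
finger_force: 1.7
time: 17.65
tool_pos: [553.5, -47.5, 54.0]
tcp_rot: [-3.141, -0.0, 1.601]
contact_force: [0.9, -1.8, 0.3]
grip_width: 0.3
finger_force: 1.1
```

```bash
python3 -m pendant '[0.1,0,0,0,0,0,1,0.1,0,0,0,0,0,1,0.1,0,0,0,0,0,1,0.08,0,0,0,0,0,1]'|head -4;python3 -m pendant '[0.06,0,0,0,0,0,1,0.06,0,0,0,0,0,1]' |head -4;python3 -m pendant '[0.06,0,0,0,0,0,1,0.06,0,0,0,0,0,1]' |head -4
```

```text
time: 18.05
tool_pos: [553.3, -36.4, 54.0]
tcp_rot: [-3.141, -0.0, 1.601]
contact_force: [0.5, -2.2, -0.9]
time: 18.25
tool_pos: [553.2, -32.9, 54.0]
tcp_rot: [-3.141, -0.0, 1.601]
contact_force: [-0.1, -2.4, -0.6]
time: 18.45
tool_pos: [553.2, -32.3, 54.1]
tcp_rot: [-3.141, 0.005, 1.602]
contact_force: [-2.5, -22.4, -2.6]
```

```bash
python3 -c "
from h import *
q=None
for c in('scene','top'):
  capture(c)
  for t,z in(('table_axis',36),('label',62)):
    for q in pinpoint(c,t)[:1]: print(t,c,round(q['score'],2),atz(c,q['location'],z).round(1))
"
```

```text
table_axis scene 0.85 [555.8  85.1  36. ]
label scene 0.71 [520.9  90.1  62. ]
table_axis top 0.71 [556.2  75.1  36. ]
label top 0.67 [525.4  72.5  62. ]
```

```bash
python3 -m pendant '[-0.5,0,0,0,0,0,1,-0.5,0,0,0,0,0,1,0,0,-1,0,0,0,1,0,0,-1,0,0,0,1,0,0,-1,0,0,0,1,0,0,-1,0,0,0,1,0,0,-1,0,0,0,1,0,0,-1,0,0,0,1,0,0,-1,0,0,0,1,0,0,-1,0,0,0,1]'|head -4;python3 -m pendant '[1,0,0,0,0,0,1,1,0,0,0,0,0,1,1,0,0,0,0,0,1,1,0,0,0,0,0,1,1,0,0,0,0,0,1,1,0,0,0,0,0,1,1,0,0,0,0,0,1,1,0,0,0,0,0,1,1,0,0,0,0,0,1,0.7,0,0,0,0,0,1,0,0,0,0,0,0,1]'|head -4
python3 - <<'E'
from h import *
a=[]
for c in("scene","top"):
  im=capture(c)
  x0,y0=(230,140) if c=="scene" else (190,180)
  a.append(cv2.resize(im[y0:y0+150,x0:x0+150],(400,400),interpolation=cv2.INTER_CUBIC))
  for t,z in(("pin0",92),("label",62),("table_axis",36),("jar",36),("scanner",0),("lamp",0),("bar_end",235)):
    for q in pinpoint(c,t)[:4]: 
        if q["score"]>.45: print(t,c,np.round(q["location"],1),round(q["score"],2),atz(c,q["location"],z).round(1))
cv2.imwrite("pics/c5.png",np.hstack(a)[:,:,::-1])
E
```

```text
time: 19.75
tool_pos: [554.1, -59.6, 295.6]
tcp_rot: [3.141, -0.001, 1.601]
contact_force: [-0.1, -0.3, 0.1]
time: 20.85
tool_pos: [545.2, 233.7, 293.9]
tcp_rot: [-3.141, -0.001, 1.604]
contact_force: [0.1, -0.5, 0.2]
pin0 scene [331.6 217.4] 0.85 [488.9 111.3  92. ]
pin0 scene [351.6 264.5] 0.8 [618.7  54.4  92. ]
pin0 scene [372.7 234.2] 0.8 [580.  144.7  92. ]
pin0 scene [306.7 244.8] 0.62 [523.2  19.3  92. ]
label scene [334.5 245. ] 0.69 [533.7  83.5  62. ]
table_axis scene [339.2 257.7] 0.74 [548.9  84.9  36. ]
jar scene [340.  256.6] 0.59 [547.5  88.3  36. ]
scanner scene [306.8 241.8] 0.85 [439.3  83.5  -0. ]
lamp scene [376.3 304.6] 0.84 [669.7  83.   -0. ]
bar_end scene [386.9 161.3] 0.63 [551.2 192.  235. ]
pin0 top [251.8 278.6] 0.97 [491.8 108.3  92. ]
pin0 top [281.2 214.8] 0.87 [610.5  52.5  92. ]
pin0 top [299.8 258. ] 0.7 [527.8  19.3  92. ]
pin0 top [232.4 233.2] 0.65 [577.5 144.2  92. ]
label top [269.8 261.7] 0.95 [526.1  77.   62. ]
table_axis top [271.9 248.5] 0.56 [555.6  74.5  36. ]
table_axis top [419.6 296. ] 0.55 [ 454.5 -212.2   36. ]
scanner top [275.2 310.3] 0.61 [435.8  71.9   0. ]
lamp top [267.8 200.2] 0.7 [663.3  84.4   0. ]
bar_end top [191.3 234.4] 0.92 [549.9 187.6 235. ]
```

View pics/c5.png

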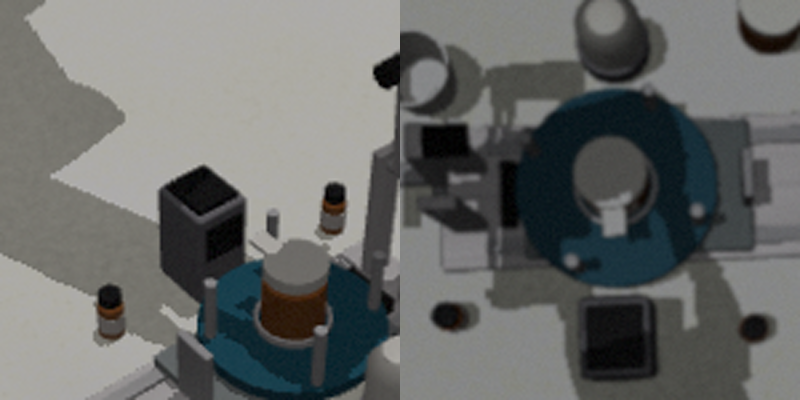

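The shuttle is home and the tab points at the scanner: lid centre about (613,173), tab about (614,222) in the right-hand crop. I'll measure the residual angle from the pixels.

```bash
python3 - <<'E'
from h import *
from scipy.optimize import minimize
im=cv2.cvtColor(cv2.imread("pics/c5.png")[:,400:],cv2.COLOR_BGR2GRAY).astype(float)
g=im; print(g[160:245:8,560:1].shape)
px=lambda P:(proj("top",P)-[190,180])*400/150
# model tab quad: x 25..44, y +-8 at z 100 (top); maximise contrast inside/outside
from itertools import product
best=[]
def mask(cx,cy,a,x0,x1,h,z=100):
    c,s=np.cos(a),np.sin(a)
    Q=[[cx+c*u-s*v,cy+s*u+c*v,z] for u,v in((x0,-h),(x1,-h),(x1,h),(x0,h))]
    m=np.zeros(g.shape,np.uint8);cv2.fillPoly(m,[np.round(px(Q)*16).astype(int)],1,shift=4);return m>0
for cx,cy,a in product(np.arange(545,562,1.5),np.arange(68,86,1.5),np.radians(np.arange(168,196,1.5))):
    i=mask(cx,cy,a,27,44,8);o=mask(cx,cy,a,27,48,12)&~i
    best.append((g[i].mean()-g[o].mean()-g[i].std()*.5,cx,cy,np.degrees(a)))
best.sort(reverse=True)
for b in best[:8]: print(np.round(b,1))
l=lambda x,y,z:atz("top",(190+x/400*150,180+y/400*150),z)[:2]
print("lid",l(213,173,100),"tab end",l(214.5,235,98))
# station edge & scanner sides in crop
a,b=l(42,270,10),l(352,262,10);print("edge yaw",np.degrees(np.arctan2(-(a-b)[0],(a-b)[1])))
E
```

```text
(11, 0)Traceback (most recent call last):
  File "<stdin>", line 14, in <module>
  File "<stdin>", line 12, in mask
  File "<stdin>", line 5, in <lambda>
  File "h.py", line 17, in proj
    k,d,T=K(n); q=(np.array(P,float).reshape(-1,3)-T[:3,3])@T[:3,:3]
          ~^^^
  File "h.py", line 4, in K
    m=camera_model(n); f=240/np.tan(np.radians(m["fov_y"])/2)
ValueError: time passes only in moves, steps and waits
```

```bash
sed -i 's/^def K/import functools\n@functools.cache\ndef K/' h.py; python3 - <<'E'
from h import *
from itertools import product
g=cv2.cvtColor(cv2.imread("pics/c5.png")[:,400:],cv2.COLOR_BGR2GRAY).astype(float)
px=lambda P:(proj("top",P)-[190,180])*400/150
best=[]
def mask(cx,cy,a,x0,x1,h,z=100):
    c,s=np.cos(a),np.sin(a)
    Q=[[cx+c*u-s*v,cy+s*u+c*v,z] for u,v in((x0,-h),(x1,-h),(x1,h),(x0,h))]
    m=np.zeros(g.shape,np.uint8);cv2.fillPoly(m,[np.round(px(Q)*16).astype(int)],1,shift=4);return m>0
for cx,cy,a in product(np.arange(545,562,1.5),np.arange(68,86,1.5),np.radians(np.arange(168,196,1.5))):
    i=mask(cx,cy,a,27,44,8);o=mask(cx,cy,a,27,48,12)&~i
    best.append((g[i].mean()-g[o].mean()-g[i].std()*.5,cx,cy,np.degrees(a)))
best.sort(reverse=True)
for b in best[:8]: print(np.round(b,1))
l=lambda x,y,z:atz("top",(190+x/400*150,180+y/400*150),z)[:2]
print("lid",l(213,173,100),"tab end",l(214.5,235,98))
a,b=l(42,270,10),l(352,262,10);print("edge yaw",np.degrees(np.arctan2(-(a-b)[0],(a-b)[1])))
E
```

```text
[ 63.4 554.   77.  186. ]
[ 63.3 552.5  77.  186. ]
[ 63.1 554.   74.  180. ]
[ 62.5 554.   75.5 183. ]
[ 61.7 554.   78.5 187.5]
[ 61.2 552.5  78.5 189. ]
[ 61.1 554.   77.  184.5]
[ 60.9 552.5  74.  180. ]
lid [552.4218155   73.78666663] tab end [509.61969981  73.3781705 ]
edge yaw 0.1187289771609403
```

```bash
python3 - <<'E'
from h import *
l=lambda x,y,z:atz("top",(190+x/400*150,180+y/400*150),z)[:2]
P=[l(*p,92) for p in((248,93),(171,259),(297,210),(135,147))]
ang=lambda d:np.degrees(np.arctan2(d[1],d[0]))
print(np.round(P,1).tolist(),np.mean(P,0),[ang(P[1]-P[0])%360,ang(P[2]-P[3])%360-90])
im=cv2.imread("pics/c5.png")
v=cv2.convertScaleAbs(cv2.resize(im[60:300,510:750],(720,720),interpolation=cv2.INTER_CUBIC)[:600],alpha=1.8)
cv2.imwrite("pics/c6.png",v)
E
```

```text
[[610.3, 49.1], [494.4, 104.0], [526.3, 16.4], [573.5, 128.8]] [551.11694802  74.57442532] [np.float64(154.65458742161294), np.float64(157.23632183257217)]
```

View pics/c6.png

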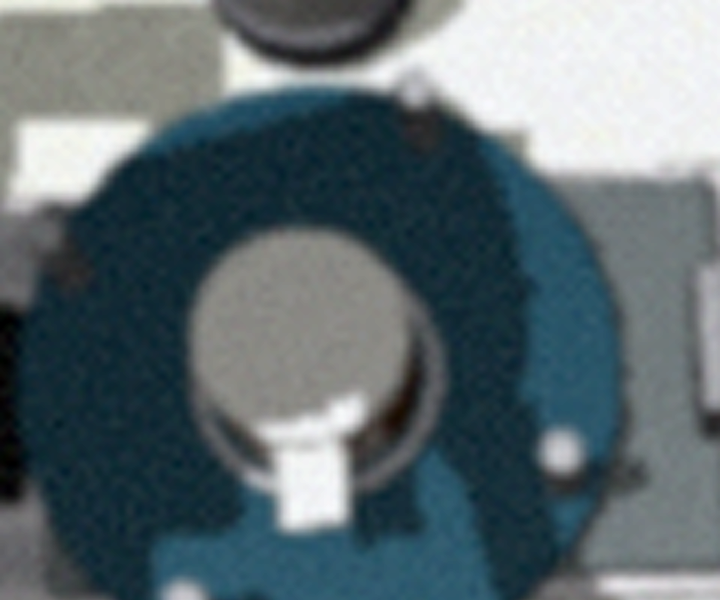

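```bash
python3 - <<'E'
from h import *
l=lambda p,z:atz("top",(190+(p[0]/3+110)*.375,180+(p[1]/3+60)*.375),z)[:2]
ang=lambda d:np.degrees(np.arctan2(d[1],d[0]))%360
L=l((299,338),100)
for p in((313,490),(313,528)): print(L,l(p,100),ang(l(p,100)-L),np.hypot(*(l(p,100)-L)))
print("edges",ang(l((280,528),100)-l((277,455),100)),ang(l((350,525),100)-l((350,450),100)))
P=[l(p,92) for p in((415,88),(185,592),(562,452),(50,222))]
print(np.round(P,1),ang(P[1]-P[0]),ang(P[2]-P[3])-90,np.mean(P,0))
f=lambda x,y,z:atz("top",(180+x/3.2,180+y/3.2),z)[:2]
P=[f(*p,92) for p in((453,101),(405,251),(561,299),(604,149))]
print("before",ang(P[1]-P[3]),ang(P[2]-P[0])-90,np.mean(P,0),"lid",f(508,197,100))
# scanner top corners, crop c5 right
s=lambda x,y:atz("top",(190+x*.375,180+y*.375),98)[:2]
c=[s(*p) for p in((181,297),(254,297),(181,377),(254,375))];print("scanner",np.round(c,1).tolist(),np.mean(c,0))
E
```

```text
[552.71066263  76.08656304] [517.430531   73.2563716] 184.58647707279377 35.39346933678984
[552.71066263  76.08656304] [508.70352756  73.35709165] 183.54913168260856 44.09169935303045
edges 181.769111546074 179.24915452144563
[[612.9  48.8]
 [495.6 103.5]
 [525.9  16.2]
 [582.9 134.6]] 155.01665515000275 154.28914487430217 [554.29768964  75.79925693]
before 115.87729219585347 116.38725916913583 [555.52439275 -52.59188544] lid [555.50292973 -53.32205231]
scanner [[467.7, 96.7], [466.5, 47.0], [413.9, 97.2], [414.0, 47.9]] [440.54771336  72.20113773]
```

The tab reads about 183° against about 182° for the scanner, so it faces squarely. Next I lower the hold-down arm from its +y side.

```bash
python3 -m pendant '[0,0.15,1,0,0,0,1,0,0,1,0,0,0,1,0,0,1,0,0,0,1,0,0,0.8,0,0,0,1,-0.25,0,0,0,0,0,1,-0.25,0,0,0,0,0,1,-0.25,0,0,0,0,0,1,-0.25,0,0,0,0,0,1,-0.25,0,0,0,0,0,1,-0.25,0,0,0,0,0,1]'; python3 -m pendant '[-0.25,0,0,0,0,0,1,-0.25,0,0,0,0,0,1,-0.25,0,0,0,0,0,1,-0.25,0,0,0,0,0,1,-0.25,0,0,0,0,0,1,-0.25,0,0,0,0,0,1]'; python3 -m pendant '[-0.25,0,0,0,0,0,1,-0.25,0,0,0,0,0,1,-0.25,0,0,0,0,0,1,-0.25,0,0,0,0,0,1,-0.25,0,0,0,0,0,1]'
```

```text
time: 22.65
tool_pos: [551.8, 186.3, 180.9]
tcp_rot: [3.14, -0.001, 1.601]
contact_force: [0.8, 2.9, -0.4]
grip_width: 0.5
finger_force: 1.2
time: 23.25
tool_pos: [552.8, 140.8, 180.2]
tcp_rot: [-3.141, 0.0, 1.601]
contact_force: [0.0, 1.1, 0.2]
grip_width: 0.6
finger_force: 0.1
time: 23.75
tool_pos: [553.9, 103.5, 180.2]
tcp_rot: [3.142, 0.0, 1.601]
contact_force: [0.5, 0.0, -0.3]
grip_width: 0.6
finger_force: 0.0
```

Falling by itself. Wait, go up and away, and check.

```bash
python3 -m pendant '[0,0,-1,0,0,0,1,0,0,-1,0,0,0,1,0,0,-1,0,0,0,1,0,0,-0.5,0,0,0,1,-1,-0.5,0,0,0,0,1,-1,-0.5,0,0,0,0,1,-1,-0.5,0,0,0,0,1,-1,-0.5,0,0,0,0,1,-1,-0.5,0,0,0,0,1,-1,-0.5,0,0,0,0,1,-1,-0.5,0,0,0,0,1,-1,-0.5,0,0,0,0,1]'|head -4; python3 -m pendant '[-1,-0.3,0,0,0,0,1,-1,-0.3,0,0,0,0,1,-1,0,0,0,0,0,1,0,0,0,0,0,0,1,0,0,0,0,0,0,1,0,0,0,0,0,0,1,0,0,0,0,0,0,1]'|head -4
python3 - <<'E'
from h import *
a=[]
for c in("scene","top"):
  im=capture(c)
  x0,y0=(240,140) if c=="scene" else (190,180)
  a.append(cv2.resize(im[y0:y0+190,x0:x0+190] if c=="scene" else im[y0:y0+150,x0:x0+150],(400,400),interpolation=cv2.INTER_CUBIC))
p=[pinpoint(c,"bar_end")[0]["location"] for c in("scene","top")];print("bar_end",tri(*p))
cv2.imwrite("pics/c7.png",cv2.convertScaleAbs(np.hstack(a)[:,:,::-1],alpha=1.4))
E
```

```text
time: 24.95
tool_pos: [440.3, -140.6, 285.4]
tcp_rot: [3.141, 0.0, 1.601]
contact_force: [-0.5, -0.4, 0.1]
time: 25.65
tool_pos: [426.0, -228.9, 285.3]
tcp_rot: [3.141, -0.0, 1.602]
contact_force: [-0.8, 0.4, 0.9]
bar_end (array([562.77150893,  77.5932157 ,  43.20785368]), np.float64(13.518663341296968))
```

View pics/c7.png

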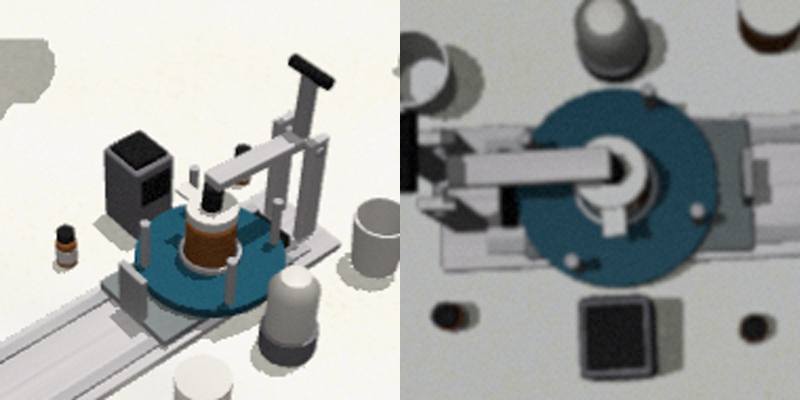

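The foot (213,190) rests on the lid, the tab points at the scanner tower, and the shuttle is home. The bystanders in view are undisturbed and the robot is clear.

```bash
python3 -c "
from plant import close_job
print(close_job())"
```

```text
the job is handed in; nothing more can be done
None
```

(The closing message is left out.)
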